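# Slide the grey card out over the edge of the light box

### The job

The larger of the two grey cards lies flat on the light box and is too thin to pick up: with the fingertips, slide it to the light box's far long edge (the one away from the robot) until about 3 cm of it sticks out over that edge, square to it, so that the photographer can take it from there. Do not lift or flick the card; it must stay lying flat on the light box. Leave everything else where it is.

Things in the scene. Friction and masses are not known exactly. Their poses are not given: they have to be found in the camera images.
- lightbox: LED light box, fixed on the table, 300 mm deep (its x) by 500 mm wide (its y) by 45 mm high, with a flat, white top in a flush 14 mm metal border (no rim stands up). Origin at the centre of its underside, on the table; its x axis points across the depth to the far long edge (away from the robot), y along the width to the left, z up. It stands turned by up to 0.25 rad. The top is 45 mm above the origin.
- lightbox_edge (a point): middle of the light box's far long top edge (150 mm along +x from its centre, 45 mm above the table); same axes as the light box. Past this edge the table lies 45 mm lower.
- card: the larger grey card, the one to slide: rigid matt grey plastic, 100 mm deep (its x) by 150 mm wide (its y) by 4 mm thick, 65 to 115 g, lying loose on the light box. Origin at the centre of its underside; x points to its leading long side, the one nearer the light box's far edge; z up. At the start it is turned up to 0.22 rad from the light box, with its leading side 40 to 90 mm short of the far edge.
- card_front (a point): middle of the card's leading long side, on its upper face (50 mm along the card's +x from its centre, 4 mm above its underside).
- small_card: smaller card of the same grey plastic, 60 x 90 x 4 mm, on the other half of the light box, to be left alone. Origin at the centre of its underside; y along its 90 mm side.
- scale_bar: black and white photographic scale, 22 x 200 x 4 mm, lying along the near edge of the light box, to be left alone. Origin at the centre of its underside; y along its length.
- juglet: small terracotta juglet, 27 mm across and 56 mm high, standing on the light box between the two cards, to be left alone. Origin at the centre of its foot; z up.
- finds_box: open clear plastic box of sherds, 162 x 112 x 57 mm, on the table left of the light box, to be left alone. Origin at the centre of its underside.
- block: wooden block 70 x 130 x 18 mm on the table to the right, near the robot, to be left alone. Origin at the centre of its underside.
- box_lid: red plastic lid 118 x 168 x 8 mm lying on the wooden block, to be left alone. Origin at the centre of its underside.
- brush: flat brush with a blue handle, 185 mm long, 36 mm wide and 16 mm high, on the table to the left, near the robot, to be left alone. Origin under the brush; x along it towards the bristles.
- lens: black camera lens standing on the table to the right of the light box, 72 mm across and 97 mm high, to be left alone. Origin at the centre of its foot; z up.
Things that resemble listed ones, but are neither listed nor needed, are in the scene too. What is shaped like the card but blue or pink is not meant.

How it is judged:
At the end, for the whole second after the job is handed in: The larger card lies flat and at rest on the light box, its leading side 22 to 38 mm past the far long edge at its middle, square to it within 0.10 rad, within the box's width; other things on the light box moved under 12 mm, those on the table under 20 mm (x of card_front in the frame of lightbox between 0.172 and 0.188 m and angle between the x axis of card and the x axis of lightbox, either way round below 0.1 rad and y of card_front in the frame of lightbox between -0.19 and 0.19 m and z of card in the frame of lightbox between 0.042 and 0.048 m and angle between card's own z axis and vertical below 0.03 rad and linear speed of card below 0.01 m/s and distance of each of small_card, scale_bar, juglet from where it was at the start of the episode below 0.012 m and distance of each of finds_box, block, box_lid, brush, lens from where it was at the start of the episode below 0.02 m); the robot touches nothing.
It fails at once if the card was lifted or tipped (its underside more than 10 mm off the light box, or tilted by more than 0.12 rad) or fell off the light box (z of card in the frame of lightbox above 0.055 m or z of card in the frame of lightbox below 0.035 m or angle between card's own z axis and vertical above 0.12 rad).
It fails at once if the card was flicked (faster than 0.5 m/s) (linear speed of card above 0.5 m/s).
It fails at once if something else on the light box was moved by more than 12 mm (distance of any of small_card, scale_bar, juglet from where it was at the start of the episode above 0.012 m).
It fails at once if the juglet or the lens was tipped (angle between any of juglet, lens's own z axis and vertical above 0.4 rad).
It fails at once if something on the table was moved by more than 20 mm (distance of any of finds_box, block, box_lid, brush, lens from where it was at the start of the episode above 0.02 m).
It also fails if it takes over 42 s, if anything falls off the work surface, if the arm or the gripper's body presses on something with over 40 N, if the wrist force passes 120 N, or if a joint passes its speed limit or range.

### The arm

A 6-joint arm with a two-finger parallel gripper is mounted at the origin on the work surface. World frame = base frame: x ahead of the robot, y to its left, z up, the work surface at z = 0. Lengths are in m, angles in rad, forces in N, time in s.
With the tool pointing down it reaches from about 0.425 to 0.95 m from the base axis. Payload 3.5 kg.
Tool frame: the origin (TCP) lies at the very end of the fingers, on their centre line; the grasp point (between the pads) lies 19 mm behind it; z points along the fingers, x is the direction in which the jaws open and shut, and the axes are right-handed (so a half turn about z gives the same grasp; the last joint's range is limited). The gripper opens to 85 mm and grips with 20 to 120 N. Pads are 22 mm wide; open, the fingers measure 114 mm over their backs; the gripper's body (76 mm by 85 mm) begins 54 mm behind the grasp point. The pads swing forward as they close: fully open they stand 13 mm farther back than shut.
Start: joints at [-1.327, 0.286, 1.577, -0, 1.279, -0.15], TCP at [0.259, -0.623, 0.231] pointing down, gripper open.
Joint ranges: [-2.77, 2.77], [-0.9, 2.22], [0.21, 2.48], [-1.53, 4.67], [0.24, 2.81], [-2.84, 2.84]. Speed limits (rad/s): [2.79, 2.79, 3.14, 3.14, 3.14, 3.14].

### API

Orientations are given as a unit quaternion [x, y, z, w].
In Python, from plant import ctrl, imaging gives the robot as it stands.
- The arm moves only by the tool arm_command, never from a script. Its argument "commands" is a list that holds one entry, the list of rows, each a list of 6 numbers: the shift along the tool's x, y, z in cm, then the turn, a rotation vector about the tool's x, y, z in degrees. A call has 1 to 10 rows; each row shifts and turns the commanded pose from where the row before left it, along the tool's axes as they then stand; what a row does not reach is not made up. A row lasts 1/12 s, in which the tool goes at most 41.7 mm and 7.16 degrees, less where a joint would pass 70% of its speed; a pose out of reach is approached as far as the arm can. A call with a gripper value outside its range is refused whole. "hand" is the opening, from 0 (shut) to 1 (fully open), set as the call begins (left out, the last holds). The fingers move at their own pace and stop on an object; "squeeze" is the grip in N (left out, the last holds). Time passes only in rows, so rows that do not move let the fingers close. It gives the time, the measured TCP pose, the force and the opening at its end, in the units of the state.
- ctrl.get_state(): the state, without advancing time (a new reading comes with each control period).
- imaging.read_camera(name): name is "side" or "top" or "wrist"; returns the picture (420x560x3 uint8, red, green, blue); there is no depth.
- imaging.camera_params(name): a dict with "intrinsics" (3x3 intrinsics, pixels), "k1" (the pictures are not rectified: a ray, as slopes to the right and down, at radius r is drawn at 1 + k1 r^2 times it, then the intrinsics apply), "pose" (4x4, takes a point from camera to world coordinates); the wrist camera has in their place "hand_eye" (4x4, takes a point from camera to tool coordinates, whose origin is the TCP and whose axes are the tool frame's). Camera axes: x right, y down, z forward; pixel columns grow to the right and rows downward; lengths in m; the calibration is good to about 2 mm. A picture is of the moment at which its call begins: read the wrist's pose just before it. camera_params takes no time and is no camera call.
- ctrl.sign_off(): hands the job in, once; it reports no verdict.
The state is a dict: "time": time; "qpos": joint angles; "dq": joint speeds; "joint_efforts": joint torques, N m; "eef_pos": TCP position; "tcp_rot": TCP orientation; "contact_force": force on the tool from outside, world axes, zero at the start; "wrist_torque": the same for the moment, N m; "opening": opening from 0.0 (shut) to 1.0 (fully open).
Only numpy, scipy, OpenCV 4.12 (cv2) and the standard library are available. Lean on these libraries where they do the work, as an engineer would, in place of code of your own. Each camera call takes 0.05 s, during which the arm holds its last target. There are 200 camera calls.

## Working session

There is one attempt and no reset: what is moved stays moved. The work goes in short steps, Python scripts to look and compute and a tool call to move; the robot and the scene stay as the last step left them, time stands still between calls to the robot, and variables do not carry over. Pictures are saved under pics/ and viewed, about 8 in all and at most 12, crops included, and the job is handed in when it is done.

Besides the shell and the picture viewer there is one more tool, called after ">>>" as name(argument=value, ...) on one line, values as JSON. arm_command: Moves the arm, as the interface text tells. Its arguments: {"type":"object","properties":{"commands":{"type":"array","items":{"type":"array","items":{"type":"array","items":{"type":"number"}}}},"hand":{"type":"number"},"squeeze":{"type":"number"}},"required":["commands"]}

```bash
mkdir -p pics; ls
python3 - <<'E'
from plant import ctrl, imaging
import cv2
s=ctrl.get_state(); print(s)
for n in("top","side"):
    cv2.imwrite(f"pics/{n}0.png",imaging.read_camera(n)[:,:,::-1]); p=imaging.camera_params(n); print(n,p)
print(imaging.camera_params("wrist"))
E
```

```text
pics
{'time': 0.0, 'qpos': array([-1.32700559e+00,  2.87154536e-01,  1.57821630e+00, -1.32212956e-05,
        1.27858759e+00, -1.50001921e-01]), 'dq': array([-0.00176335,  0.00035543,  0.00072404, -0.00066619,  0.00139296,
        0.00137095]), 'joint_efforts': array([-2.63592110e-04, -4.05983520e+01, -2.92623192e+01, -1.09725784e-04,
        5.83546178e-03,  8.93445275e-06]), 'eef_pos': array([ 0.25885248, -0.62266751,  0.22993332]), 'tcp_rot': array([ 8.31773748e-01, -5.55113532e-01, -8.78973420e-04, -7.91615438e-04]), 'contact_force': array([-0.01141819,  0.13517985,  0.2113665 ]), 'wrist_torque': array([ 0.05449162, -0.01453209,  0.00483972]), 'opening': 1.0033685382935553}
top {'intrinsics': array([[419.43954286,   0.        , 285.81931875],
       [  0.        , 419.43954286, 208.65115665],
       [  0.        ,   0.        ,   1.        ]]), 'k1': -0.1218372372912096, 'pose': array([[ 0.00313856, -0.99140002,  0.13082868,  0.40775511],
       [-0.99997657, -0.00390735, -0.00562006,  0.01385252],
       [ 0.00608292, -0.13080798, -0.99138906,  1.31937243],
       [ 0.        , 
[... 350 characters left out ...]
.50795708,  0.6080628 ],
       [ 0.0088854 , -0.80966745, -0.58682167,  0.79722585],
       [ 0.        ,  0.        ,  0.        ,  1.        ]])}
{'intrinsics': array([[292.93842464,   0.        , 282.67218114],
       [  0.        , 292.93842464, 208.70422668],
       [  0.        ,   0.        ,   1.        ]]), 'k1': -0.03127053981980212, 'hand_eye': array([[ 9.99998923e-01, -1.76184705e-04,  1.45710839e-03,
        -8.41979045e-05],
       [-2.52275998e-04,  9.57361411e-01,  2.88892828e-01,
        -7.37817308e-02],
       [-1.44587784e-03, -2.88892884e-01,  9.57360335e-01,
        -1.40964327e-01],
       [ 0.00000000e+00,  0.00000000e+00,  0.00000000e+00,
         1.00000000e+00]])}
```

View pics/top0.png

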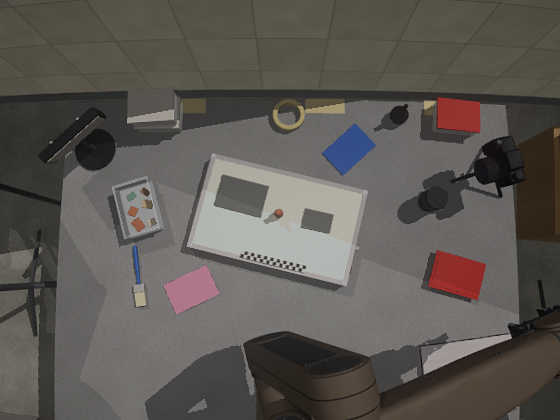

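View pics/side0.png

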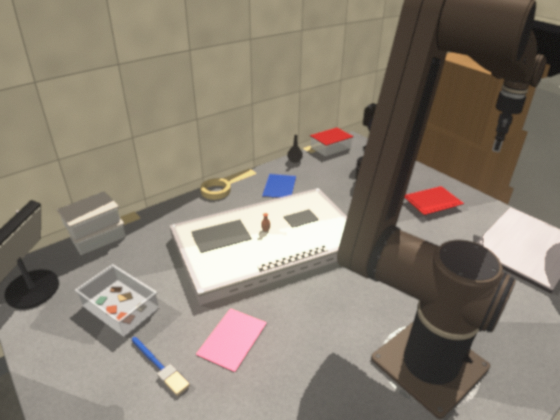

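The top view shows the box with corners near (213,155), (366,191), (347,285) and (188,247). The large card is around (242,195), the juglet at (279,213) and the small card at (317,221). The side view agrees. Next I measure these positions.

```bash
cat > h.py <<'E'
import numpy as np, cv2
from plant import ctrl, imaging
from scipy.spatial.transform import Rotation as R
def ray(name, uv, st=None):
    p=imaging.camera_params(name); K=p["intrinsics"]
    uv=np.array(uv,float).reshape(-1,1,2)
    n=cv2.undistortPoints(uv,K,np.array([p["k1"],0,0,0,0.])).reshape(-1,2)
    T=p["pose"] if "pose" in p else None
    if T is None:
        B=np.eye(4);B[:3,:3]=R.from_quat(st["tcp_rot"]).as_matrix();B[:3,3]=st["eef_pos"];T=B@p["hand_eye"]
    return T[:3,3], np.c_[n,np.ones(len(n))]@T[:3,:3].T
def plane(name,uv,z,st=None):
    o,d=ray(name,uv,st); return (o+d*((z-o[2])/d[:,2])[:,None])[:,:2]
def rect(pts):
    (c,s,a)=cv2.minAreaRect((pts*1000).astype(np.float32)); return np.array(c)/1000,np.array(s),a
def tobox(p,c,yaw):
    r=np.array([[np.cos(yaw),np.sin(yaw)],[-np.sin(yaw),np.cos(yaw)]]); return (np.atleast_2d(p)-c)@r.T
E
python3 - <<'E'
from h import *
im=cv2.imread("pics/top0.png"); hsv=cv2.cvtColor(im,cv2.COLOR_BGR2HSV); V=hsv[:,:,2]
big=cv2.resize(im[140:295,175:380],None,fx=3.9,fy=3.8,interpolation=cv2.INTER_CUBIC)
cv2.imwrite("pics/crop0.png",big)
c=plane("top",[(213,155),(366,191),(347,285),(188,247)],.045); print(c.round(4)); print(rect(c))
print([np.linalg.norm(c[i]-c[i-1]).round(4) for i in range(4)])
for pt in [(242,195),(317,221),(290,180),(290,250),(220,240)]: print(pt,im[pt[1],pt[0]])
m=np.zeros_like(V);poly=np.array([(216,162),(360,195),(343,278),(194,243)]);cv2.fillPoly(m,[poly],255)
dk=((V<125)&(m>0)).astype(np.uint8)
cs,_=cv2.findContours(dk,cv2.RETR_EXTERNAL,cv2.CHAIN_APPROX_NONE)
for k in cs:
    if cv2.contourArea(k)>60:
        print(cv2.contourArea(k),cv2.boundingRect(k),rect(plane("top",k.reshape(-1,2),.049)))
E
```

```text
[[ 0.7445  0.2352]
 [ 0.6321 -0.2418]
 [ 0.3445 -0.1786]
 [ 0.4569  0.3043]]
(array([0.54472498, 0.02934225]), array([495.82723999, 295.81829834]), 76.89398956298828)
[np.float64(0.2958), np.float64(0.4901), np.float64(0.2945), np.float64(0.4958)]
(242, 195) [87 91 91]
(317, 221) [93 96 96]
(290, 180) [162 172 175]
(290, 250) [180 184 179]
(220, 240) [177 183 179]
528.5 (301, 209, 32, 25) (array([ 0.53884497, -0.08741975]), array([89.33869171, 60.94298172]), 77.31021118164062)
1495.0 (214, 175, 55, 43) (array([0.61575879, 0.14588054]), array([149.82937622, 101.64318085]), 75.58718872070312)
```

View pics/crop0.png

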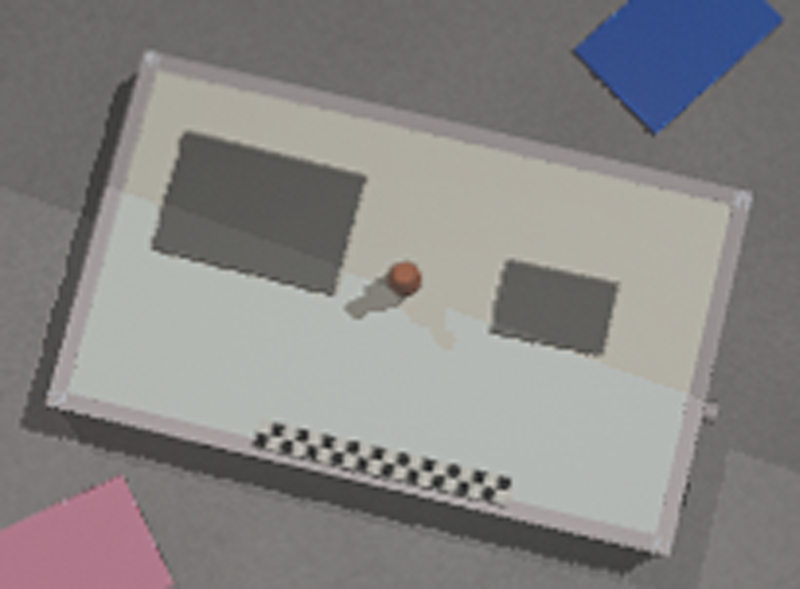

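Run:
```python
from h import *
im=cv2.imread("pics/top0.png"); V=cv2.cvtColor(im,cv2.COLOR_BGR2HSV)[:,:,2]
m=np.zeros_like(V);cv2.fillPoly(m,[np.array([(213,155),(366,191),(347,285),(188,247)])],255)
w=((V>148)&(m>0)).astype(np.uint8); w=cv2.morphologyEx(w,cv2.MORPH_OPEN,np.ones((5,5)))
k=max(cv2.findContours(w,cv2.RETR_EXTERNAL,cv2.CHAIN_APPROX_NONE)[0],key=cv2.contourArea)
print("inner",rect(plane("top",k.reshape(-1,2),.045)))
q=plane("top",[(175+u/3.9,140+v/3.8) for u,v in[(150,52),(748,194),(667,553),(47,403)]],.045); print("outer",rect(q))
c,s,a=rect(q); yaw=np.radians(a-90)
b=cv2.cvtColor(im,cv2.COLOR_BGR2HSV); jm=((b[:,:,0]<15)&(b[:,:,1]>90)); ys,xs=np.where(jm[200:225,265:295]); uv=(xs.mean()+265,ys.mean()+200); print(uv)
print("jug",tobox(plane("top",uv,.08),c,yaw))
for n,p in(("card",(.61576,.14588)),("small",(.5388,-.0874))): print(n,tobox(p,c,yaw))
print(c,yaw)
```

```text
inner (array([0.5426615 , 0.03031818]), array([495.02194214, 290.67181396]), 76.45267486572266)
outer (array([0.54623022, 0.03080774]), array([496.88751221, 298.19326782]), 76.39828491210938)
(np.float64(278.9), np.float64(212.3))
jug [[ 1.44509804e-02 -1.91655565e-05]]
card [[0.04051806 0.12819634]]
small [[ 0.02057722 -0.11663986]]
[0.54623022 0.03080774] -0.2373947122018813
```

>>> arm_command(commands=[[[0,-2,0,0,0,6],[0,-2,0,0,0,6],[0,-2,0,0,0,6],[0,-2,0,0,0,6],[0,0,0,0,0,6],[0,0,0,0,0,6.2],[0,0,0,0,0,0]]])

```text
time: 0.68
eef_pos: [0.3367, -0.6041, 0.2304]
tcp_rot: [-0.618, 0.786, 0.001, 0.0]
contact_force: [0.3, 0.5, 0.2]
opening: 0.999
```

>>> arm_command(commands=[[[-4,0,0,0,0,0],[-4,0,0,0,0,0],[-4,0,0,0,0,0],[-4,0,0,0,0,0],[-4,0,0,0,0,0],[-4,0,0,0,0,0],[-4,0,0,0,0,0],[-4,0,0,0,0,0],[-4,0,0,0,0,0],[-4,0,0,0,0,0]]])

```text
time: 1.52
eef_pos: [0.4303, -0.2141, 0.2311]
tcp_rot: [-0.619, 0.785, 0.0, 0.0]
contact_force: [1.7, 0.2, -1.2]
opening: 1.0
```

>>> arm_command(commands=[[[-4,0,0,0,0,0],[-4,0,0,0,0,0],[-4,0,0,0,0,0],[-4,0,0,0,0,0],[-4,0,0,0,0,0],[-4,0,0,0,0,0],[-4,0,0,0,0,0],[-4,0,0,0,0,0],[-4,0,0,0,0,0],[0,0,0,0,0,0]]])

```text
time: 2.35
eef_pos: [0.5157, 0.1393, 0.2312]
tcp_rot: [-0.622, 0.783, 0.001, 0.001]
contact_force: [-0.8, -0.6, 0.2]
opening: 0.999
```

Run:
```python
from h import *
st=ctrl.get_state(); im=imaging.read_camera("wrist")[:,:,::-1].copy(); cv2.imwrite("pics/w1.png",im); np.save("w1.npy",np.r_[st["eef_pos"],st["tcp_rot"]])
print(st["eef_pos"],st["tcp_rot"])
```

```text
[0.51567906 0.13934074 0.23121841] [-0.62158584  0.78334486  0.00092926  0.00100281]
```

View pics/w1.png

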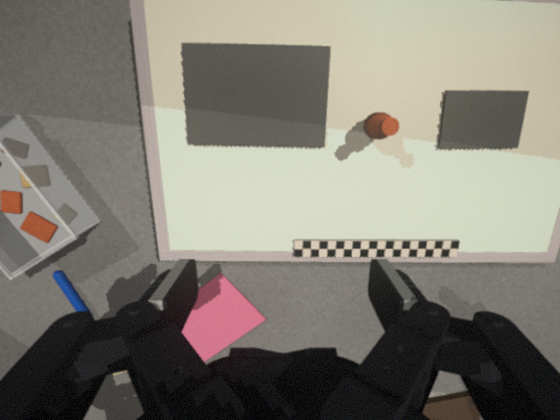

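The wrist view shows the card from (182,43) to (330,147), the near box edge along row 262 and the left edge from (133,0) to (160,262). I'll refine the measurement from it.

```bash
cat >> h.py <<'E'
def cards(im,st,name="wrist",roi=(0,0,560,420),amin=1500,thr=110):
    g=cv2.cvtColor(im,cv2.COLOR_BGR2HSV); x0,y0,x1,y1=roi
    m=np.zeros(im.shape[:2],np.uint8); m[y0:y1,x0:x1]=((g[:,:,2]<thr)&(g[:,:,1]<60))[y0:y1,x0:x1]
    m=cv2.morphologyEx(m,cv2.MORPH_OPEN,np.ones((3,3)))
    for k in cv2.findContours(m,cv2.RETR_EXTERNAL,cv2.CHAIN_APPROX_NONE)[0]:
        if cv2.contourArea(k)>amin:
            c,s,a=rect(plane(name,k.reshape(-1,2)*1.,.049,st)); print("card",cv2.boundingRect(k),c,s,a,"box",tobox(c,C,YAW),"rel",a-90-np.degrees(YAW))
C=np.array([.54623,.03081]); YAW=-.2374
E
python3 - <<'E'
from h import *
a=np.load("w1.npy"); st=dict(eef_pos=a[:3],tcp_rot=a[3:]); im=cv2.imread("pics/w1.png")
cards(im,st,roi=(160,20,540,235))
L=im.astype(int).max(2)
# outer near edge: last light row per column; left edge: first light col per row
near=[(u,[r for r in range(250,275) if L[r,u]>L[272,u]+25][-1]+.5) for u in list(range(205,290,5))+list(range(300,365,5))+list(range(420,540,5)) if any(L[r,u]>L[272,u]+25 for r in range(250,275))]
for v in (L[250:275,220],L[250:275,500],L[60,120:160],L[230,140:180],L[0:8,300]): print(v)
E
```

```text
card (438, 91, 90, 58) [ 0.54114539 -0.08461755] [92.02396393 59.09614182] 77.83890533447266 box [[ 0.02220382 -0.1133859 ]] rel 1.4409233908783996
card (182, 44, 147, 103) [0.61749982 0.1453913 ] [147.94160461  98.74581146] 75.68343353271484 box [[0.04232408 0.12812858]] rel -0.7145484108794129
[197 188 187 190 189 185 189 189 191 192 181 133 118 117 109 105 110 103
  91  94  89  85  94 110 129]
[215 210 192 184 183 183 182 177 181 182 181 172 134 112 110 107 114 123
 126 127 122 123 126 125 121]
[107 109 112 110 111 111 110 111 108 106 114 100  76  63  73 107 141 153
 156 153 162 160 154 157 158 161 161 161 162 177 190 197 199 199 196 199
 198 198 196 198]
[131 130 131 131 128 133 133 133 132 133 132 136 129  93  81 117 175 187
 188 193 185 186 188 190 184 186 184 189 212 218 219 216 217 219 220 219
 219 219 220 218]
[205 203 206 203 205 203 204 204]
```

Run:
```python
from h import *
a=np.load("w1.npy"); st=dict(eef_pos=a[:3],tcp_rot=a[3:])
p=plane("wrist",[(220,260.8),(500,261.8)],.045,st); d=p[0]-p[1]; print("yaw near",np.arctan2(-d[0],d[1]), tobox(p,C,YAW))
l=plane("wrist",[(135,60),(155.5,230)],.045,st); d=l[0]-l[1]; print("yaw left",np.arctan2(d[1],d[0]),tobox(l,C,YAW))
```

```text
yaw near -0.23555848996861217 [[-0.14792512  0.17527848]
 [-0.1472793  -0.17542287]]
yaw left -0.23452783546018113 [[ 0.07818422  0.25140954]
 [-0.10805654  0.25087463]]
```

>>> arm_command(commands=[[[-1.5,0,4,0,0,0.4],[-1.5,0,4,0,0,0],[0,0,3,0,0,0],[0,0,3,0,0,0],[0,0,2,0,0,0],[0,0,0,0,0,0],[0,0,0,0,0,0]]])

```text
time: 2.98
eef_pos: [0.5215, 0.1612, 0.0723]
tcp_rot: [-0.615, 0.788, 0.001, -0.001]
contact_force: [1.2, -0.7, 0.1]
opening: 1.003
```

>>> arm_command(commands=[[[0,0,0.3,0,0,0],[0,0,0.3,0,0,0],[0,0,0.3,0,0,0],[0,0,0.3,0,0,0],[0,0,0.3,0,0,0],[0,0,0.3,0,0,0],[0,0,0,0,0,0],[0,0,0,0,0,0]]])

```text
time: 3.65
eef_pos: [0.5222, 0.1623, 0.055]
tcp_rot: [-0.615, 0.788, 0.0, -0.0]
contact_force: [1.1, -0.1, 0.3]
opening: 0.999
```

>>> arm_command(commands=[[[0,0,0.2,0,0,-0.5],[0,0,0.2,0,0,0],[0,0,0.2,0,0,0],[0,0,0,0,0,0],[0,0,0,0,0,0]]])

```text
time: 4.07
eef_pos: [0.5223, 0.1623, 0.0491]
tcp_rot: [-0.619, 0.786, 0.0, -0.0]
contact_force: [0.6, 0.0, -0.7]
opening: 1.003
```

>>> arm_command(commands=[[[0,0,0.2,0,0,0],[0,0,0.2,0,0,0],[0,0,0,0,0,0],[0,0,0,0,0,0]]])

```text
time: 4.4
eef_pos: [0.5223, 0.1623, 0.0451]
tcp_rot: [-0.619, 0.786, 0.0, -0.0]
contact_force: [0.3, -0.5, 0.2]
opening: 1.0
```

>>> arm_command(commands=[[[0,0,0.2,0,0,0],[0,0,0.2,0,0,0],[0,0,0.2,0,0,0],[0,0,0.2,0,0,0],[0,0,0,0,0,0],[0,0,0,0,0,0]]])

```text
time: 4.9
eef_pos: [0.5223, 0.1623, 0.0371]
tcp_rot: [-0.619, 0.786, 0.0, -0.0]
contact_force: [-0.4, 0.2, 0.3]
opening: 1.0
```

>>> arm_command(commands=[[[0,0,0.1,0,0,0],[0,0,0.1,0,0,0],[0,0,0,0,0,0],[0,0,0,0,0,0]]])

```text
time: 5.23
eef_pos: [0.5224, 0.1623, 0.0353]
tcp_rot: [-0.619, 0.786, 0.0, -0.0]
contact_force: [0.2, -0.4, -0.2]
opening: 1.0
```

>>> arm_command(commands=[[[0,0,0.1,0,0,0],[0,0,0.1,0,0,0],[0,0,0,0,0,0],[0,0,0,0,0,0]]])

```text
time: 5.57
eef_pos: [0.5223, 0.1623, 0.0332]
tcp_rot: [-0.619, 0.786, 0.0, -0.0]
contact_force: [-0.5, -0.0, 1.1]
opening: 0.998
```

>>> arm_command(commands=[[[0,0,0.1,0,0,0],[0,0,0,0,0,0],[0,0,0,0,0,0]]])

```text
time: 5.82
eef_pos: [0.5224, 0.1623, 0.0322]
tcp_rot: [-0.619, 0.786, 0.0, -0.0]
contact_force: [-0.8, 0.5, 0.2]
opening: 1.002
```

>>> arm_command(commands=[[[0,0,0.1,0,0,0],[0,0,0,0,0,0],[0,0,0,0,0,0]]])

```text
time: 6.07
eef_pos: [0.5226, 0.1623, 0.0319]
tcp_rot: [-0.619, 0.785, -0.0, 0.0]
contact_force: [-1.9, -0.5, 5.1]
opening: 1.0
```

>>> arm_command(commands=[[[0,0,-0.2,0,0,0],[0,-1,0,0,0,0],[0,-1,0,0,0,0],[0,-0.5,0,0,0,0],[0,-0.5,0,0,0,0],[0,-0.5,0,0,0,0],[0,-0.5,0,0,0,0],[0,-0.5,0,0,0,0],[0,-0.5,0,0,0,0],[0,0,0,0,0,0]]])

```text
time: 6.9
eef_pos: [0.5722, 0.1503, 0.0335]
tcp_rot: [-0.619, 0.786, -0.0, 0.0]
contact_force: [-0.6, -0.5, 0.2]
opening: 1.004
```

Run:
```python
from h import *
st=ctrl.get_state(); im=imaging.read_camera("wrist")[:,:,::-1].copy(); cv2.imwrite("pics/w2.png",im); print(st["eef_pos"],tobox(st["eef_pos"][:2],C,YAW),st["contact_force"])
```

```text
[0.57219598 0.15031957 0.03347098] [[-0.00286812  0.12226423]] [-0.64330483 -0.45579097  0.20620351]
```

View pics/w2.png

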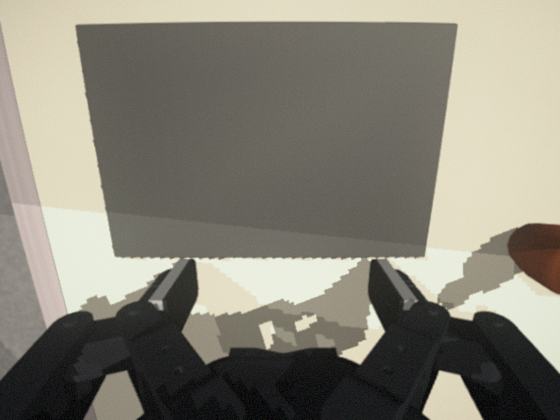

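Both fingertips are at the card's trailing edge (row 257), and the card looks square in view with its leading edge on row 23.

Run:
```python
from h import *
st=ctrl.get_state(); im=cv2.imread("pics/w2.png")
p=plane("wrist",[(78,25),(457,24),(114,257),(426,257)],.049,st); print(tobox(p,C,YAW))
t=imaging.read_camera("top")[:,:,::-1].copy(); cv2.imwrite("pics/t2.png",t)
```

```text
[[0.10644175 0.20129738]
 [0.1066872  0.05546217]
 [0.00852206 0.20254094]
 [0.00869613 0.05425827]]
```

>>> arm_command(commands=[[[0,-0.5,0,0,0,0],[0,-0.8,0,0,0,0],[0,-0.8,0,0,0,0],[0,-0.8,0,0,0,0],[0,-0.8,0,0,0,0],[0,-0.8,0,0,0,0],[0,-0.8,0,0,0,0],[0,-0.5,0,0,0,0],[0,-0.5,0,0,0,0],[0,0,0,0,0,0]]])

```text
time: 7.83
eef_pos: [0.6335, 0.1355, 0.0335]
tcp_rot: [-0.619, 0.786, -0.0, 0.0]
contact_force: [0.1, 0.2, -0.5]
opening: 0.999
```

Run:
```python
from h import *
st=ctrl.get_state(); im=imaging.read_camera("wrist")[:,:,::-1].copy(); cv2.imwrite("pics/w3.png",im); print(st["eef_pos"],st["tcp_rot"],tobox(st["eef_pos"][:2],C,YAW),st["contact_force"])
```

```text
[0.63350204 0.13551504 0.03350511] [-6.18695608e-01  7.85630547e-01 -3.95287903e-04  4.81744371e-04] [[0.06020015 0.12229266]] [ 0.14430979  0.19122005 -0.4589306 ]
```

View pics/w3.png

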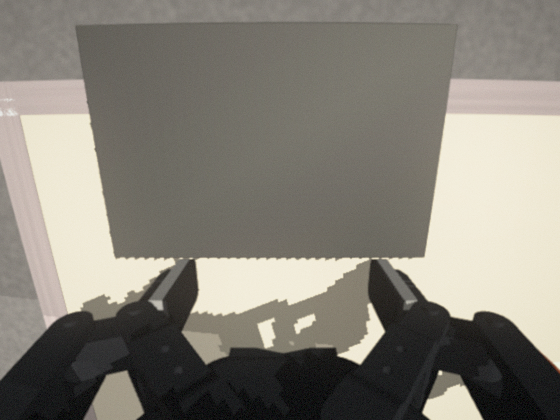

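The leading edge is on row 25 and sticks out past the box's far edge (rows 80 to 81). I'll measure the overhang.

Run:
```python
from h import *
st=ctrl.get_state(); im=cv2.imread("pics/w3.png"); L=im.astype(int).max(2)
print(L[74:90,40],L[72:88,500],L[18:32,150],L[18:32,400])
p=plane("wrist",[(78,26),(456,26),(114,257),(426,257)],.049,st); print(tobox(p,C,YAW))
e=plane("wrist",[(40,81),(500,79)],.045,st); print(tobox(e,C,YAW))
```

```text
[137 136 137 137 136 142 168 193 197 199 196 196 196 197 201 193] [140 141 145 144 140 138 146 162 184 200 200 202 200 201 201 206] [140 137 139 140 132 116 101 100 107 105 104 105 103 106] [136 137 141 140 132 116 121 121 125 124 124 120 122 122]
[[0.16901954 0.20129878]
 [0.16891192 0.05581378]
 [0.07152719 0.20248694]
 [0.07169389 0.05431871]]
[[0.15001175 0.2238254 ]
 [0.15078075 0.03196063]]
```

>>> arm_command(commands=[[[0,-0.3,0,0,0,0],[0,-0.3,0,0,0,0],[0,-0.2,0,0,0,0],[0,-0.2,0,0,0,0],[0,0,0,0,0,0],[0,0,0,0,0,0]]])

```text
time: 8.38
eef_pos: [0.6422, 0.1335, 0.0333]
tcp_rot: [-0.619, 0.786, -0.0, 0.0]
contact_force: [-0.2, 0.6, 0.7]
opening: 1.0
```

>>> arm_command(commands=[[[0,0.5,0,0,0,0],[0,1,0,0,0,0],[0,1,-1,0,0,0],[0,1,-3,0,0,0],[0,1,-4,0,0,0],[0,1,-4,0,0,0],[0,0,-3,0,0,0],[0,0,0,0,0,0],[0,0,0,0,0,0]]])

```text
time: 9.13
eef_pos: [0.5892, 0.1469, 0.1864]
tcp_rot: [-0.619, 0.785, -0.002, 0.002]
contact_force: [0.0, 0.1, -0.9]
opening: 0.998
```

Run:
```python
from h import *
st=ctrl.get_state(); im=imaging.read_camera("wrist")[:,:,::-1].copy(); cv2.imwrite("pics/w4.png",im); print(st["eef_pos"],st["tcp_rot"])
np.save("w4.npy",np.r_[st["eef_pos"],st["tcp_rot"]])
t=imaging.read_camera("top")[:,:,::-1].copy(); cv2.imwrite("pics/t4.png",t)
cv2.imwrite("pics/both4.png",np.hstack([cv2.resize(im,(400,300)),cv2.resize(t[130:310,160:400],(400,300))]))
```

```text
[0.58918074 0.14687495 0.18640139] [-0.61905539  0.78534208 -0.00157966  0.00239537]
```

View pics/both4.png

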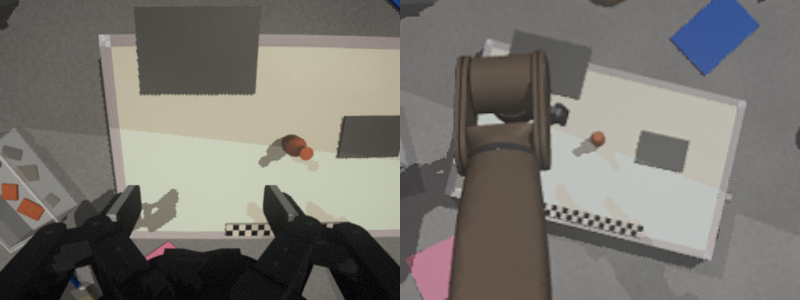

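The card overhangs the far edge in the wrist half (leading edge on row 10 and box edge on about row 50 at full scale). Nothing else looks moved. I'll measure it from w4.

Run:
```python
from h import *
a=np.load("w4.npy"); st=dict(eef_pos=a[:3],tcp_rot=a[3:]); im=cv2.imread("pics/w4.png")
L=im.astype(int).max(2)
def cross(col,r0,r1,sgn):   # strongest vertical step, subpixel
    v=L[r0:r1,col-3:col+4].mean(1); d=sgn*np.diff(v); i=int(d.argmax()); j=slice(max(i-1,0),i+2)
    w=np.clip(d[j],0,None); return (col, r0+.5+(np.arange(len(d))[j]*w).sum()/w.sum())
def line(cols,r0,r1,s,z):
    q=np.array([cross(c,r0,r1,s) for c in cols]); p=plane("wrist",q,z,st); b=tobox(p,C,YAW); f=np.polyfit(b[:,1],b[:,0],1); print("rows",q[[0,-1],1],"resid mm",1e3*np.abs(np.polyval(f,b[:,1])-b[:,0]).max()); return f
le=line(range(200,356,12),2,25,-1,.049); tr=line(range(205,356,12),120,145,1,.049)
fe=line(list(range(160,182,6))+list(range(380,540,12)),35,65,1,.045)
y=.128; print("lead",np.polyval(le,y),"trail",np.polyval(tr,y),"far",np.polyval(fe,y)); print("angles",le[0],tr[0],fe[0])
print("overhang",np.polyval(le,y)-np.polyval(fe,y), "via trail",np.polyval(tr,y)+.1-np.polyval(fe,y))
```

```text
rows [9.48136646 8.7244898 ] resid mm 0.24930849830306911
rows [132.44957983 132.45559211] resid mm 0.6130798981714702
rows [47.61073826 51.25465839] resid mm 0.15627583073374307
lead 0.1795885035780018 trail 0.0789536485916092 far 0.1512611430680317
angles -0.004244411190581376 -0.0020158645584761104 -0.0010524798245528622
overhang 0.02832736050997009 via trail 0.027692505523577493
```

Run:
```python
from h import *
t=cv2.imread("pics/t4.png"); cards(t,None,"top",(295,203,338,238),300,125)
b=cv2.cvtColor(t,cv2.COLOR_BGR2HSV); ys,xs=np.where(((b[:,:,0]<15)&(b[:,:,1]>90))[200:225,265:295]); print("jug px",xs.mean()+265,ys.mean()+200,"was 278.9 212.3")
print(ctrl.get_state()["contact_force"], ctrl.sign_off())
```

```text
card (302, 209, 31, 24) [ 0.53885327 -0.0872841 ] [89.11737061 59.91109085] 77.5873031616211 box [[ 0.02060311 -0.11651671]] rel 1.189321218026837
jug px 278.73809523809524 212.35714285714286 was 278.9 212.3
the job is handed in; nothing more can be done
[ 0.75772271  0.04021613 -0.96674393] None
```

I pushed the larger grey card from behind with both open fingertips, about 1 mm above the light box, until it overhung the far edge. Then I backed the gripper off and up and handed the job in at about 9 s of the 42 s allowed.

**Overhang:** the last wrist-camera check gave about 28 mm past the far edge (27.7 to 28.3 mm, limit 22 to 38). Working instead from the box's near edge plus its 300 mm depth gives about 27 mm. The top and wrist cameras disagreed by about 2 mm in absolute position.

**Squareness:** the card was within about 0.005 rad of the edge (limit 0.10), and it looked flat in the picture.

**Other things:** in the top view the small card and the juglet had not measurably moved. I did not measure the scale bar or the things on the table at the end. The gripper passed well clear of the scale bar and never came down near the others. No check failed.

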